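# Dip the gear unit and show the gauge rod

### The job

Check the oil level of the gear unit: slide the dust cover on its leaning filler tube fully open, take the gauge rod from its wooden rest and push it down the tube, without forcing it, until its collar sits on the mouth of the tube. Then draw the rod right out and finish holding it in the gripper, level and still, at least 20 cm above the bench and touching nothing else, so that the tip can be read; do not put it down, leave the cover open, and leave the tin, the brush and the wood offcut where they are.

Things in the scene. Friction and masses are not known exactly. Their poses are not given: they have to be found in the camera images.
- unit: Fixed green gear unit: housing 150 x 120 x 135 mm high (along x, y, z) on a foot plate; grey motor, 102 mm across, on its -y side reaching to y = -160 mm, terminal box on it up to 137 mm high. Origin: on the bench under the housing's middle; x points to the front, where the filler tube leans out, z up. The tube's mouth is at (120, 0, 165) mm in this frame.
- tube: Fixed steel filler tube leaning out of the unit's front, its axis 50 deg from vertical. Origin: centre of its mouth; z points out along the axis (forwards and up), y is level, -x points up and back, square to the axis. Bore 15 mm, outside 24 mm, 70 mm long, then open into the hollow housing: the rod goes in freely until its collar meets the mouth.
- cover (a joint): Slide of the aluminium dust cover across the tube's mouth, in m: 0 = shut, grows along the tube's +y, 0.045 = fully open (hard stop); starts at 0 to 0.005. No spring: it resists with about 4 N and stays where it is left. Its plate is 36 x 34 mm, 2 to 6 mm outside the mouth; the rod cannot enter while it is shut.
- cover_tab (a point): Grip point on the cover's tab, moving with it, 45 mm from the tube's axis; same axes as the tube. The tab is 12 mm wide (along the tube's y), 8 mm thick (along its z) and stands up and back from the plate along the tube's -x, ending 12 mm beyond this point. Pinch it from above across its 12 mm, or push it sideways.
- rod: Gauge rod. Origin: on its axis in the collar's stop face; z runs along it from tip to handle. z -120 (tip) to 0 mm: steel, 8 mm thick; 0 to 8: brass collar, 30 mm across; 8 to 108: wooden handle, 18 mm along x, 14 along y. 0.13-0.24 kg, balance at z = 35-40. Starts level in the rest, axis 62 mm above the bench, tip to the robot, y level. Fully home, its origin and z match the tube's.
- rod_tip (a point): Tip of the gauge rod, on its axis 120 mm before the collar's stop face.
- rest: Fixed wooden rest. Origin on the bench, x along the lying rod from tip to handle. Two posts 14 mm thick, 50 wide, slotted from above: at x = 100 mm (under the steel, 70 mm high) and x = 235 (under the handle's end, 66 mm high). Between them room for fingers down to the base plate, 12 mm high. The rod's stop face lies at x = 140-150, its handle about 153-253.
- tin: Bystander: plain steel tin, 60 mm across, 85 mm high, standing on the bench. Origin under its middle.
- brush: Bystander: hand brush with wooden handle lying on the bench. Origin under its middle, x along the handle to the bristles.
- offcut: Bystander: wood offcut 90 x 45 x 30 mm lying on the bench. Origin under its middle.
Things that resemble listed ones, but are neither listed nor needed, are in the scene too. Leave any black or orange look-alike of the rod alone.

How it is judged:
On the way, in this order (a step that is already met when the one before it is completed fails the run):
1. the dust cover is slid fully open (value of joint cover above 0.04 m), for 0.1 s.
2. the rod is in the tube with its collar on the mouth (z of rod in the frame of tube below 0.003 m and distance between rod and tube below 0.008 m and angle between the z axis of rod and the z axis of tube, either way round below 0.15 rad), for 0.1 s.
At the end, for the whole second after the job is handed in: The cover is still open (more than 38 of 45 mm); the rod is gripped by the fingers, level within about 10 deg (axis 1.40 to 1.74 rad from the vertical), its tip and collar more than 19 cm above the bench, touching neither the unit nor the rest, and still (under 20 mm/s and 0.15 rad/s) (value of joint cover above 0.038 m and angle between rod's own z axis and vertical between 1.4 and 1.74 rad and height (world z) of each of rod, rod_tip above 0.19 m and contact force between rod and the fingers above 1 N and contact force between rod and unit below 0.1 N and contact force between rod and rest below 0.1 N and linear speed of rod below 0.02 m/s and angular speed of rod below 0.15 rad/s); the arm keeps its last pose, push and grip.
It fails at once if the rod is forced against the unit (over 45 N) (contact force between rod and unit above 45 N).
It fails at once if the tin is moved more than 3 cm (distance of tin from where it was at the start of the episode above 0.03 m).
It fails at once if the brush is moved more than 3 cm (distance of brush from where it was at the start of the episode above 0.03 m).
It fails at once if the offcut is moved more than 3 cm (distance of offcut from where it was at the start of the episode above 0.03 m).
It also fails if it takes over 64 s, if anything falls off the work surface, if the arm or the gripper's body presses on something with over 40 N, if the wrist force passes 120 N, or if a joint passes its speed limit or range.

### The arm

A 6-joint arm with a two-finger parallel gripper is mounted at the origin on the work surface. World frame = base frame: x ahead of the robot, y to its left, z up, the work surface at z = 0. Lengths are in m, angles in rad, forces in N, time in s.
With the tool pointing down it reaches from about 0.25 to 0.85 m from the base axis. Payload 12.5 kg.
Tool frame: the origin (TCP) lies on the centre line of the jaws, within the pads' length; the fingertips stand 11 mm ahead of it and the grasp point (between the pads) lies 8 mm behind it (robot.tip_reach is the distance from the TCP to the fingertips, in m); z points along the fingers, y is the line along which they close (so a half turn about z gives the same grasp; the last joint's range is limited). The gripper opens to 93 mm and grips with 3 to 60 N. Pads are 15 mm wide; open, the fingers measure 128 mm over their backs; the gripper's body (75 mm by 188 mm) begins 65 mm behind the grasp point.
Start: joints at [-0.085, 0.351, 1.652, -0, 1.139, -0.085], TCP at [0.55, 0, 0.23] pointing down, gripper open.
Joint ranges: [-2.75, 2.75], [-0.79, 2.1], [0.01, 2.65], [-1.57, 4.71], [0.07, 3.14], [-2.87, 2.87]. Speed limits (rad/s): [2.22, 2.22, 2.79, 3.14, 3.14, 3.14].

### API

Orientations are given as a rotation vector (axis times angle).
In Python, from bench import robot gives the robot as it stands.
- The arm moves only by the tool send_rows, never from a script. Its argument "moves" is a list of rows, each a list of 5 numbers: the closure, from 0 (fully open) to 1 (shut), then the shift along the tool's x, y, z in m, then the turn about the tool's z in rad. A call has 1 to 5 rows; each row shifts and turns the commanded pose from where the row before left it, along the tool's axes as they then stand; what a row does not reach is not made up. A row lasts 1/8 s, in which the tool goes at most 62.5 mm and 10.7 degrees, less where a joint would pass 70% of its speed; a pose out of reach is approached as far as the arm can. A call with a gripper value outside its range is refused whole. The fingers move at their own pace and stop on an object; "newtons" is the grip in N (left out, the last holds). Time passes only in rows, so rows that do not move let the fingers close. It gives the time, the measured TCP pose, the force, the opening and the grip force at its end, in the units of the state.
- robot.sense(): the state, without advancing time (a new reading comes with each control period).
- robot.snapshot(name): name is "scene" or "side" or "wrist"; returns a dict with "frame" (480x640x3 uint8, red, green, blue), "camera_matrix" (3x3 intrinsics, pixels), "position" and "rotation" of the camera in the world; the wrist camera has in their place "mount" (4x4, takes a point from camera to tool coordinates, whose origin is the TCP and whose axes are the flange's). Camera axes: x right, y up, looking along -z (the intrinsics and any distortion apply to the point x, -y, -z); pixel columns grow to the right and rows downward; lengths in m; the calibration is good to about 2 mm. The wrist camera is an equidistant fisheye: a pixel r from the principal point sees the ray r / f radians off the axis. A picture is of the moment at which its call begins: read the wrist's pose just before it. There is no depth.
- robot.hand_in(): hands the job in; it is judged then, once.
The state is a dict: "clock": time; "joints": joint angles; "joint_vel": joint speeds; "joint_torque": joint torques, N m; "tool_pos": TCP position; "tcp_rot": TCP orientation; "force": force on the tool from outside, world axes, zero at the start; "wrist_torque": the same for the moment, N m; "gripper_width": finger opening in m; "grip_force": force on a finger pad.
Only numpy, scipy, OpenCV 4.12 (cv2) and the standard library are available. Lean on these libraries where they do the work, as an engineer would, in place of code of your own. Each camera call takes 0.05 s, during which the arm holds its last target. There are 200 camera calls.

## Working session

There is one attempt and no reset: what is moved stays moved. The work goes in short steps, Python scripts to look and compute and a tool call to move; the robot and the scene stay as the last step left them, time stands still between calls to the robot, and variables do not carry over. Pictures are saved under pics/ and viewed, at most 10 in all, crops included, and the job is handed in when it is done.

Besides the shell and the picture viewer there is one more tool, called as name([rows], argument=value, ...), one row to a line, values as JSON. send_rows: Moves the arm, as the interface text tells. Its arguments: {"type":"object","properties":{"moves":{"type":"array"},"newtons":{"type":"number"}},"required":["moves"]}

```bash
ls; mkdir -p pics
cat > h.py <<'E'
import numpy as np,cv2,pickle
from scipy.spatial.transform import Rotation as R
def ray(s,u,v):
    K=s['camera_matrix']; d=np.array([(u-K[0,2])/K[0,0],-(v-K[1,2])/K[1,1],-1.]); d=s['rotation']@d
    return s['position'],d/np.linalg.norm(d)
def proj(s,p):
    K=s['camera_matrix']; q=s['rotation'].T@(np.array(p)-s['position']); return K[0,2]+K[0,0]*q[0]/-q[2],K[1,2]+K[1,1]*-q[1]/-q[2]
def plane(s,u,v,z):
    o,d=ray(s,u,v); return o+d*(z-o[2])/d[2]
def tri(s1,p1,s2,p2):
    o1,d1=ray(s1,*p1);o2,d2=ray(s2,*p2)
    t=np.linalg.lstsq(np.c_[d1,-d2],o2-o1,rcond=None)[0]; a=o1+t[0]*d1;b=o2+t[1]*d2
    return (a+b)/2,np.linalg.norm(a-b)
E
python3 - <<'E'
from bench import robot
import numpy as np,cv2,pickle
print(robot.sense())
for n in("scene","side","wrist"):
    s=dict(robot.snapshot(n)); 
    for k in("position","rotation","camera_matrix","mount"):
        if k in s: s[k]=np.array(s[k]); print(n,k,s[k].round(3).tolist())
    print(s.keys()) if n=="wrist" else 0
    pickle.dump(s,open(n+".pkl","wb")); cv2.imwrite(f"pics/{n}0.png",s["frame"][:,:,::-1])
E
```

```text
pics
{'clock': 0.0, 'joints': array([-8.46353627e-02,  3.51256509e-01,  1.65241757e+00, -2.27087375e-05,
        1.13910832e+00, -8.45909913e-02]), 'joint_vel': array([-0.00058565,  0.00071354, -0.00137507, -0.00056655,  0.00055993,
        0.00039446]), 'joint_torque': array([ 1.41757551e-03, -4.97321892e+01, -2.85254824e+01,  6.99741254e-02,
        2.57699919e-02, -1.73020858e-04]), 'tool_pos': array([5.49667265e-01, 2.88368887e-05, 2.29092801e-01]), 'tcp_rot': array([-2.22084639e+00, -2.22076898e+00,  1.22946745e-03]), 'force': array([ 0.20736942, -0.13472461,  0.26450922]), 'wrist_torque': array([ 0.0121937 , -0.01369205, -0.00711499]), 'grip_force': 0.0, 'gripper_width': 0.09298596725996709}
scene position [1.245, -0.69, 0.888]
scene rotation [0.893, 0.353, 0.745]
scene camera_matrix [[551.29, 0.0, 319.617], [0.0, 551.29, 233.347], [0.0, 0.0, 1.0]]
side position [0.035, 0.93, 1.315]
side rotation [0.241, -0.954, -2.452]
side camera_matrix [[593.846, 0.0, 314.687], [0.0, 593.846, 235.782], [0.0, 0.0, 1.0]]
wrist camera_matrix [[371.648, 0.0, 321.432], [0.0, 371.648, 238.465], [0.0, 0.0, 1.0]]
wrist mount [[-0.0, 0.967, 0.257, 0.07], [1.0, 0.0, 0.001, -0.0], [0.001, 0.257, -0.967, -0.156], [0.0, 0.0, 0.0, 1.0]]
dict_keys(['frame', 'camera_matrix', 'mount'])
```

View pics/scene0.png

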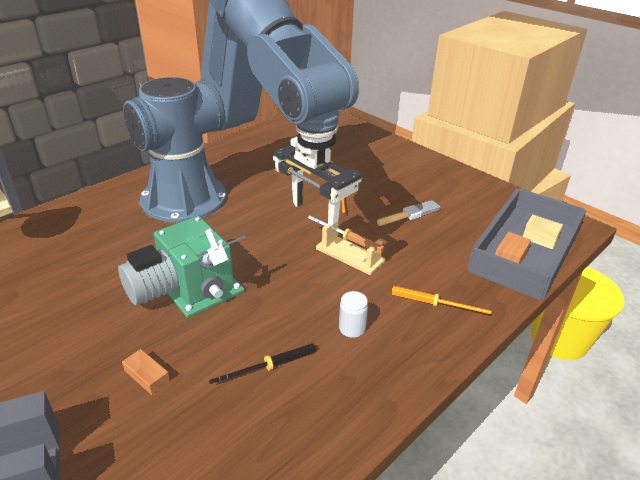

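View pics/side0.png

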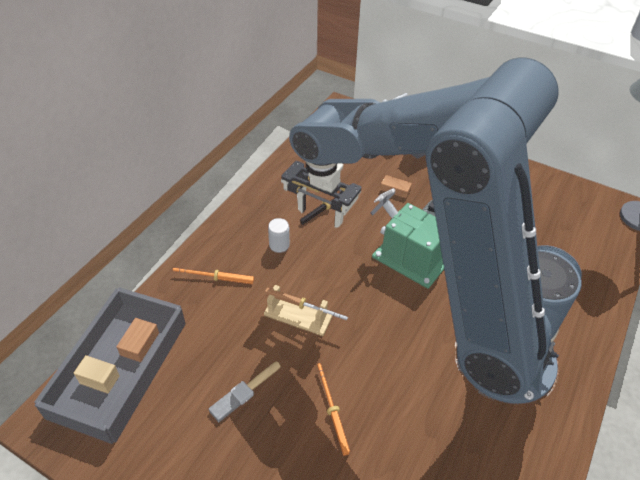

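The scene shows the unit at about (200,265) with its motor at (145,278) and cover near (215,250). The rest with the rod is at (350,245), the tin at (353,313), the offcut at (146,370) and the brush at (410,213). In the side view the unit is at (415,243) with the tab near (385,200), and the rest is at (300,310).

Run:
```python
import pickle,cv2,numpy as np
a=pickle.load(open('scene.pkl','rb'))['frame'];b=pickle.load(open('side.pkl','rb'))['frame'];w=pickle.load(open('wrist.pkl','rb'))['frame']
def c(f,u,v,w=100,h=75,k=4): return cv2.resize(np.ascontiguousarray(f[v:v+h,u:u+w]),None,fx=k,fy=k,interpolation=cv2.INTER_CUBIC)
t=np.vstack([np.hstack([c(a,165,215),c(a,300,205)]),np.hstack([c(b,360,180),c(b,255,265)])])
cv2.imwrite('pics/crops.png',t[:,:,::-1])
```

```text
(no output)
```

View pics/crops.png

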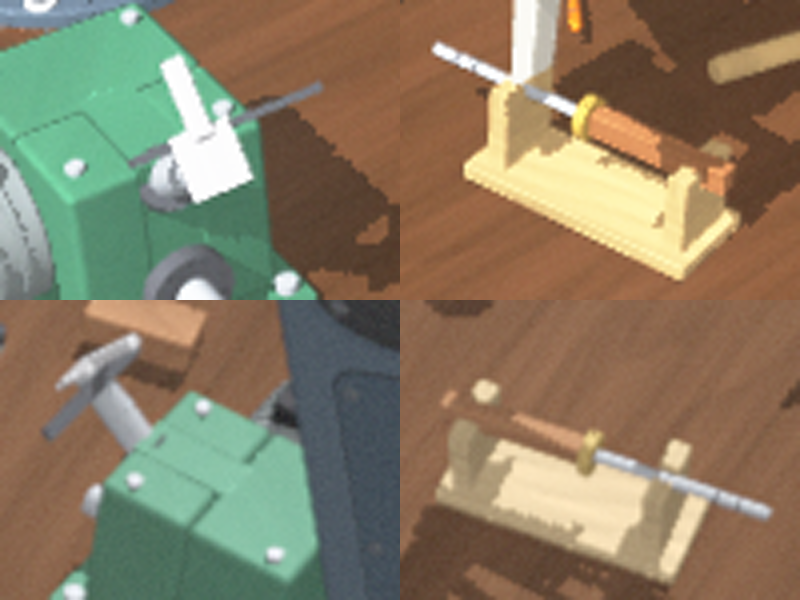

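View pics/wrist0.png

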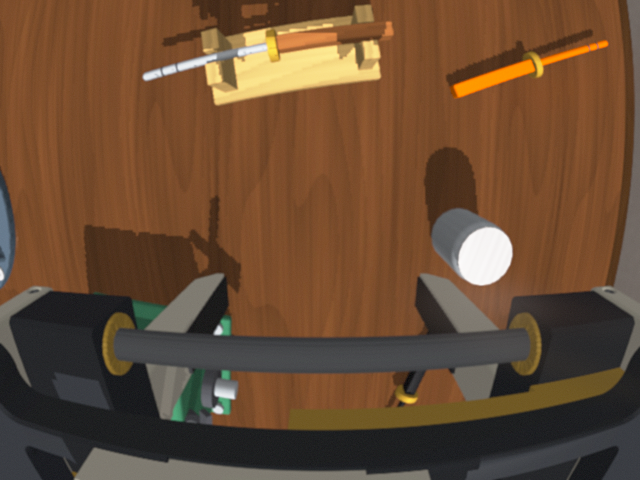

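The crops give unit top bolts at scene (197.5,219), (184,257), (220.5,242) and side (429,243), (411,207), (394,225). The tab top is at scene (208,230.5) and side (394.5,190). For the rod, the tip is at scene (310,217.5) and side (447.5,318), the collar at scene (347,234) and side (402,303). The wrist view shows the rod tip at (148,77) and the collar at (273,46).

```bash
cat > m.py <<'E'
from h import *
S=[]
for n in('scene','side'):
    s=pickle.load(open(n+'.pkl','rb')); s['rotation']=R.from_rotvec(s['rotation']).as_matrix() if s['rotation'].ndim==1 else s['rotation']; S.append(s)
def T(n,a,b):
    p,e=tri(S[0],a,S[1],b); print(n,(p*1000).round(1),'gap',round(e*1000,1)); return p
E
python3 - <<'E'
from m import *
b1=T('b -x+y',(197.5,219.3),(428.8,243.3));b2=T('b +x-y',(183.8,257),(410.5,207));b3=T('b +x+y',(220.5,241.8),(393.8,225))
print('yaw',np.degrees(np.arctan2(*(b3-b1)[1::-1])),np.degrees(np.arctan2(*(b3-b2)[1::-1]))-90,'c',(b1+b2)/2, [np.linalg.norm(v) for v in(b3-b1,b3-b2)])
T('tabtop',(208,230.5),(394.5,190))
tip=T('tip',(300+435/4,205+47/4),(255+770/4,265+(513-300)/4))
# collar via brass mask
for s,(u,v,w,h) in zip(S,((300,205,100,75),(255,265,100,75))):
    f=cv2.cvtColor(s['frame'][v:v+h,u:u+w],cv2.COLOR_RGB2HSV); m=cv2.inRange(f,(18,150,80),(32,255,255))
    n,l,st,c=cv2.connectedComponentsWithStats(m); i=1+st[1:,4].argmax(); s['c']=c[i]+[u,v]; print(st[i],s['c'])
col=T('collar',S[0]['c'],S[1]['c'])
print(np.linalg.norm(col-tip),np.degrees(np.arctan2(*(col-tip)[1::-1])))
# wrist check
from bench import robot
q=robot.sense();w=pickle.load(open('wrist.pkl','rb'))
def wp(p):
    t=R.from_rotvec(q['tcp_rot']).as_matrix().T@(np.array(p)-q['tool_pos']); M=w['mount']; c=np.linalg.inv(M)@np.r_[t,1]; c=c[:3]
    d=np.array([c[0],-c[1],-c[2]]); th=np.arctan2(np.hypot(*d[:2]),d[2]); ph=np.arctan2(d[1],d[0]); K=w['camera_matrix']; return K[0,2]+K[0,0]*th*np.cos(ph),K[1,2]+K[1,1]*th*np.sin(ph)
print(wp(tip),wp(col))
E
```

```text
b -x+y [ 290.8 -136.1  136.3] gap 1.6
b +x-y [ 389.  -237.8  135.4] gap 0.3
b +x+y [ 399.4 -148.7  136.5] gap 1.0
yaw -6.646488304744889 -6.603336554313046 c [ 0.33992583 -0.18693551  0.1358754 ] [np.float64(0.10926971727471695), np.float64(0.08971543000221563)]
tabtop [ 431.8 -198.6  210.6] gap 4.5
tip [367.8 203.7 137.9] gap 489.1
[45 24  6 10 12] [347.08333333 232.83333333]Traceback (most recent call last):
  File "<stdin>", line 9, in <module>
ValueError: attempt to get argmax of an empty sequence
```

```bash
cat >> m.py <<'E'
def wp(w,q,p):
    t=R.from_rotvec(q['tcp_rot']).as_matrix().T@(np.array(p)-q['tool_pos']); c=(np.linalg.inv(w['mount'])@np.r_[t,1])[:3]
    d=np.array([c[0],-c[1],-c[2]]); th=np.arctan2(np.hypot(*d[:2]),d[2]); ph=np.arctan2(d[1],d[0]); K=w['camera_matrix']; return K[0,2]+K[0,0]*th*np.cos(ph),K[1,2]+K[1,1]*th*np.sin(ph)
def wray(w,q,u,v):
    K=w['camera_matrix']; x,y=u-K[0,2],v-K[1,2]; r=np.hypot(x,y); th=r/K[0,0]
    d=np.array([np.sin(th)*x/r,-np.sin(th)*y/r,-np.cos(th)]); A=R.from_rotvec(q['tcp_rot']).as_matrix()
    return A@w['mount'][:3,3]+q['tool_pos'],A@w['mount'][:3,:3]@d
E
python3 - <<'E'
from m import *
from bench import robot
q=robot.sense();w=pickle.load(open('wrist.pkl','rb'))
tip=T('tip',(300+35/4,205+47/4),(255+370/4,265+213/4))
col=T('collar',(300+190/4,205+117/4),(255+190/4,265+150/4))
end=T('end',(300+330/4,205+178/4),(255+45/4,265+100/4))
print(np.linalg.norm(col-tip),np.degrees(np.arctan2(*(col-tip)[1::-1])),np.degrees(np.arctan2(*(end-tip)[1::-1])))
print('wrist check',wp(w,q,tip),wp(w,q,col))
for n,uv in(('tip',(148,77)),('col',(273,46)),('end',(391,29))):
    o,d=wray(w,q,*uv); print(n,o+d*(.062-o[2])/d[2])
for n,a,z in(('tinbase',(353,335),0),('tintop',(353,298),.085)): print(n,plane(S[0],*a,z))
E
```

```text
tip [383.8 139.3  61.7] gap 1.7
collar [507.  156.8  62.4] gap 2.4
end [609.1 172.3  63.8] gap 2.7
0.12442923764257408 8.080906613084514 8.326820906640595
wrist check (np.float64(143.03520550320272), np.float64(76.94468703885516)) (np.float64(272.5903888946362), np.float64(45.616857941976036))
tip [0.38924927 0.13852404 0.062     ]
col [0.50726445 0.15657993 0.062     ]
end [0.6098234  0.17372625 0.062     ]
tinbase [ 7.13624855e-01 -3.92994492e-02 -1.11022302e-16]
tintop [ 0.69239594 -0.02353727  0.085     ]
```

send_rows([
  [0, 0, 0, -0.05, 0],
  [0, -0.045, -0.027, -0.02, 0],
  [0, -0.051, -0.03, 0, 0],
  [0, -0.051, -0.03, 0, 0],
  [0, -0.051, -0.0295, 0, 0],
])

```text
clock: 0.78
tool_pos: [0.4323, -0.1993, 0.2996]
tcp_rot: [2.221, 2.222, -0.0]
force: [0.4, 0.1, 0.4]
gripper_width: 0.0933
grip_force: 0.0
```

send_rows([
  [0, 0, 0, 0, 0.18],
  [0, 0, 0, 0, 0.18],
  [0, 0, 0, 0, 0.18],
  [0, 0, 0, 0, 0.18],
  [0, 0, 0, 0, 0.18],
])

```text
clock: 1.4
tool_pos: [0.4334, -0.1979, 0.2994]
tcp_rot: [-2.969, -1.025, 0.0]
force: [0.2, -0.2, -0.4]
gripper_width: 0.0929
grip_force: 0.0
```

send_rows([
  [0, 0, 0, 0, 0.18],
  [0, 0, 0, 0, 0.18],
  [0, 0, 0, 0, 0.18],
  [0.3, 0, 0, 0, 0.18],
  [0.55, 0, 0, 0, 0.066],
])

```text
clock: 2.02
tool_pos: [0.4334, -0.1979, 0.2994]
tcp_rot: [-3.136, 0.187, 0.001]
force: [0.5, -0.6, 0.5]
gripper_width: 0.0776
grip_force: 0.0
```

send_rows([
  [0.55, 0, 0, 0, 0],
  [0.55, 0, 0, 0, 0],
  [0.55, 0, 0, 0, 0],
])

```text
clock: 2.4
tool_pos: [0.4335, -0.198, 0.2996]
tcp_rot: [-3.136, 0.179, 0.0]
force: [0.2, 0.1, 0.3]
gripper_width: 0.048
grip_force: 0.0
```

```bash
cat > snap.py <<'E'
from m import *
from bench import robot
import sys
q=robot.sense(); A=R.from_rotvec(q['tcp_rot']).as_matrix()
print(q['clock'],q['tool_pos'].round(4),'yaw x',np.degrees(np.arctan2(A[1,0],A[0,0])).round(2),'tilt',A[2].round(3),'F',q['force'].round(1),'w',round(q['gripper_width'],4),round(q['grip_force'],1),q['joints'].round(2))
for n in sys.argv[1:]:
    k,name=n.split(':'); s=dict(robot.snapshot(k)); 
    for a in("position","rotation","camera_matrix","mount"):
        if a in s: s[a]=np.array(s[a])
    s['q']=q; pickle.dump(s,open(name+'.pkl','wb')); cv2.imwrite(f'pics/{name}.png',s['frame'][:,:,::-1])
E
python3 snap.py wrist:w1
```

```text
2.4 [ 0.4335 -0.198   0.2996] yaw x -6.55 tilt [-0. -0. -1.] F [0.2 0.1 0.3] w 0.048 0.0 [-0.53  0.15  1.74 -0.    1.26  1.16]
```

View pics/w1.png

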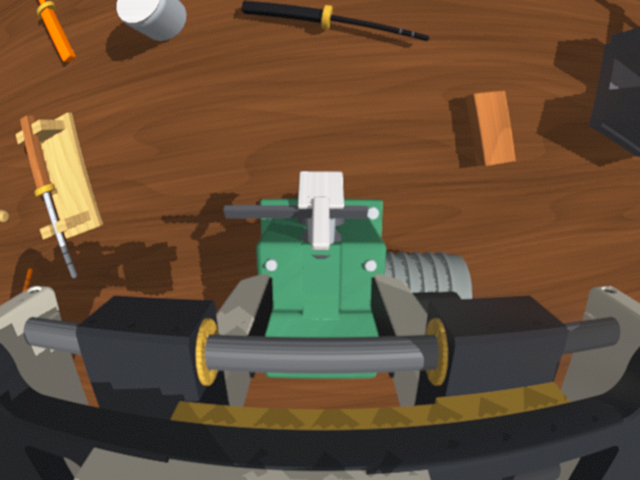

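The wrist view shows the tab centred between the fingers, running from (321,200) to (321,247), with its top end near (320,240) and the plate at (321,187). The cover opens to the image's left, tool -y.

Run:
```python
from m import *
w=pickle.load(open('w1.pkl','rb'));q=w['q']
c=np.array([.340,-.187,0]);Z=R.from_euler('z',-6.6,degrees=True).as_matrix()
def tube(x,y,z): 
    zc=np.array([.766,0,.643]);xc=np.array([.643,0,-.766]); return c+Z@(np.array([.12,0,.165])+xc*x+zc*z+np.array([0,y,0]))
for p in((-.057,0,0),(-.057,0,.008),(-.017,0,.006),(.017,.018,.006),(.017,-.018,.006)): print(p,tube(*p).round(4),np.round(wp(w,q,tube(*p))))
for b in((290.8,-136.1,136.3),(389,-237.8,135.4),(399.4,-148.7,136.5)): print(np.round(wp(w,q,np.array(b)/1000)))
print('gp',tube(-.045,0,.004),'mouth',tube(0,0,0))
```

```text
(-0.057, 0, 0) [ 0.4228 -0.1966  0.2087] [320. 260.]
(-0.057, 0, 0.008) [ 0.4289 -0.1973  0.2138] [320. 254.]
(-0.017, 0, 0.006) [ 0.4529 -0.2001  0.1819] [320. 211.]
(0.017, 0.018, 0.006) [ 0.4767 -0.1847  0.1558] [298. 178.]
(0.017, -0.018, 0.006) [ 0.4726 -0.2205  0.1558] [343. 178.]
[277. 365.]
[369. 265.]
[271. 265.]
gp [ 0.43350519 -0.19781892  0.202042  ] mouth [ 0.45920473 -0.20079246  0.165     ]
```

send_rows([
  [0.55, 0.004, 0, -0.0, 0],
  [0.55, 0, 0, 0.05, 0],
  [0.55, 0, 0, 0.03, 0],
  [0.55, 0, 0, 0.02, 0],
  [0.95, 0, 0, 0, 0],
], newtons=20)

```text
clock: 3.08
tool_pos: [0.4371, -0.1982, 0.1987]
tcp_rot: [-3.135, 0.18, 0.003]
force: [0.0, -0.0, 0.9]
gripper_width: 0.0359
grip_force: 0.0
```

send_rows([
  [0.95, 0, 0, 0, 0],
  [0.95, 0, 0, 0, 0],
  [0.95, 0, 0, 0, 0],
])

```text
clock: 3.45
tool_pos: [0.4379, -0.1982, 0.2005]
tcp_rot: [-3.136, 0.181, -0.002]
force: [0.3, 3.7, 3.2]
gripper_width: 0.0122
grip_force: 20.0
```

send_rows([
  [0.95, 0, -0.01, 0, 0],
  [0.95, 0, -0.01, 0, 0],
  [0.95, 0, -0.01, 0, 0],
  [0.95, 0, -0.01, 0, 0],
  [0.95, 0, -0.006, 0, 0],
])

```text
clock: 4.08
tool_pos: [0.4433, -0.1528, 0.2004]
tcp_rot: [3.134, -0.18, 0.003]
force: [-1.9, -14.4, 5.0]
gripper_width: 0.0116
grip_force: 20.0
```

send_rows([
  [0.95, 0, 0, 0, 0],
  [0.95, 0, 0, 0, 0],
])

```text
clock: 4.32
tool_pos: [0.4432, -0.1531, 0.2004]
tcp_rot: [3.134, -0.18, 0.003]
force: [-1.1, -3.7, 5.5]
gripper_width: 0.0119
grip_force: 20.0
```

send_rows([
  [0.6, 0, 0, 0, 0],
  [0.6, 0, 0, 0, 0],
  [0.6, 0, 0, 0, 0],
  [0.6, 0, 0, -0.04, 0],
  [0.3, 0, 0, -0.06, 0],
])

```text
clock: 4.95
tool_pos: [0.442, -0.1523, 0.2997]
tcp_rot: [-3.135, 0.181, 0.005]
force: [1.3, -0.6, 0.6]
gripper_width: 0.0429
grip_force: 0.0
```

```bash
python3 snap.py wrist:w2 scene:s2
python3 - <<'E'
import cv2,numpy as np
a=cv2.imread('pics/w2.png')[100:325,220:460];b=cv2.imread('pics/s2.png')[205:295,160:260]
cv2.imwrite('pics/c2.png',np.hstack([cv2.resize(a,(400,375),interpolation=cv2.INTER_CUBIC),cv2.resize(b,(400,375),interpolation=cv2.INTER_CUBIC)]))
E
```

```text
4.95 [ 0.442  -0.1523  0.2997] yaw x -6.6 tilt [-0.003 -0.001 -1.   ] F [ 1.3 -0.6  0.6] w 0.0429 0.0 [-0.43  0.13  1.76  0.    1.26  1.25]
```

View pics/c2.png

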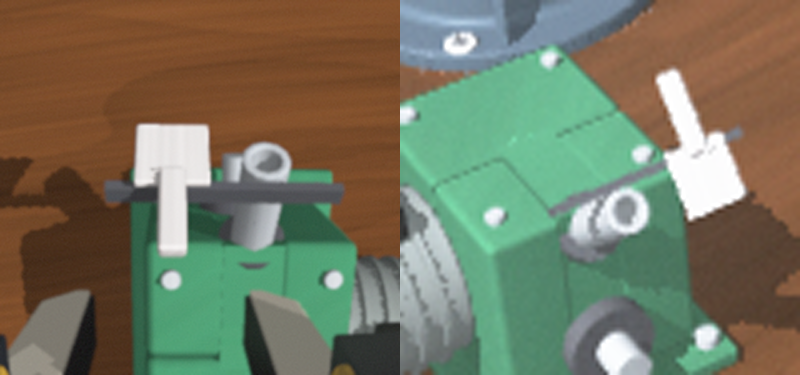

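The cover is fully open and the bore is visible. The mouth centre is at wrist (380,196) and scene (217.2,255).

Run:
```python
from m import *
w=pickle.load(open('w2.pkl','rb'));q=w['q']
o1,d1=wray(w,q,380.2,196);o2,d2=ray(S[0],217.2,254.9)
t=np.linalg.lstsq(np.c_[d1,-d2],o2-o1,rcond=None)[0];print(o1+t[0]*d1,o2+t[1]*d2)
for o,d in((o1,d1),(o2,d2)): print('at z .165',o+d*(.165-o[2])/d[2])
for b in((290.8,-136.1,136.3),(389,-237.8,135.4),(399.4,-148.7,136.5)): print(np.round(wp(w,q,np.array(b)/1000)))
print(np.round(wp(w,q,(.4592,-.2008,.165))))
```

```text
[ 0.46445857 -0.20230094  0.16615439] [ 0.4650639  -0.20162533  0.16595736]
at z .165 [ 0.46426574 -0.20246482  0.165     ]
at z .165 [ 0.4640299  -0.20097808  0.165     ]
[322. 368.]
[418. 267.]
[322. 268.]
[379. 202.]
```

send_rows([
  [0, 0.0138, -0.0548, 0, 0],
  [0, 0.0138, -0.0548, 0, 0],
  [0, 0.0138, -0.0548, 0, 0],
  [0, 0.0138, -0.0548, 0, 0],
  [0, 0.0138, -0.0548, 0, 0],
])

```text
clock: 5.68
tool_pos: [0.543, 0.1135, 0.299]
tcp_rot: [3.136, -0.181, -0.001]
force: [0.7, -0.8, -0.3]
gripper_width: 0.0926
grip_force: 0.0
```

send_rows([
  [0, 0.0138, -0.0548, 0, 0],
  [0, 0, 0, 0, -0.18],
  [0, 0, 0, 0, -0.18],
  [0, 0, 0, 0, -0.18],
  [0, 0, 0, 0, -0.18],
])

```text
clock: 6.3
tool_pos: [0.5626, 0.1645, 0.2987]
tcp_rot: [-2.996, -0.945, 0.002]
force: [0.1, -0.1, 0.8]
gripper_width: 0.0928
grip_force: 0.0
```

send_rows([
  [0, 0, 0, 0, -0.18],
  [0, 0, 0, 0, -0.18],
  [0, 0, 0, 0, -0.18],
  [0, 0, 0, 0, -0.18],
  [0, 0, 0, 0, -0.18],
])

```text
clock: 6.92
tool_pos: [0.5626, 0.1644, 0.2987]
tcp_rot: [-2.287, -2.153, 0.001]
force: [1.1, -0.2, 1.0]
gripper_width: 0.093
grip_force: 0.0
```

send_rows([
  [0, 0, 0, 0, -0.18],
  [0, 0, 0, 0, -0.18],
  [0, 0, 0, 0, -0.18],
  [0, 0, 0, 0, -0.18],
  [0, 0, 0, 0, -0.18],
])

```text
clock: 7.55
tool_pos: [0.5626, 0.1644, 0.2988]
tcp_rot: [-1.122, -2.933, 0.001]
force: [0.3, 0.8, -0.3]
gripper_width: 0.0933
grip_force: 0.0
```

send_rows([
  [0, 0, 0, 0, -0.18],
  [0, 0, 0, 0, -0.18],
  [0, 0, 0, 0, -0.18],
  [0, 0, 0, 0, -0.18],
  [0, 0, 0, 0, -0.162],
])

```text
clock: 8.18
tool_pos: [0.5626, 0.1644, 0.2988]
tcp_rot: [0.237, -3.132, 0.0]
force: [0.2, 0.2, 0.8]
gripper_width: 0.0932
grip_force: 0.0
```

send_rows([
  [0, 0, 0, 0.05, 0],
  [0, 0, 0, 0.05, 0],
  [0, 0, 0, 0, 0],
])

```text
clock: 8.55
tool_pos: [0.5609, 0.164, 0.1962]
tcp_rot: [0.227, -3.126, 0.001]
force: [0.3, -0.5, 1.3]
gripper_width: 0.0929
grip_force: 0.0
```

```bash
python3 snap.py wrist:w3
```

```text
8.55 [0.5609 0.164  0.1962] yaw x -171.68 tilt [ 0.007 -0.    -1.   ] F [ 0.3 -0.5  1.3] w 0.0929 0.0 [ 0.2   0.45  1.59  0.    1.11 -1.51]
```

View pics/w3.png

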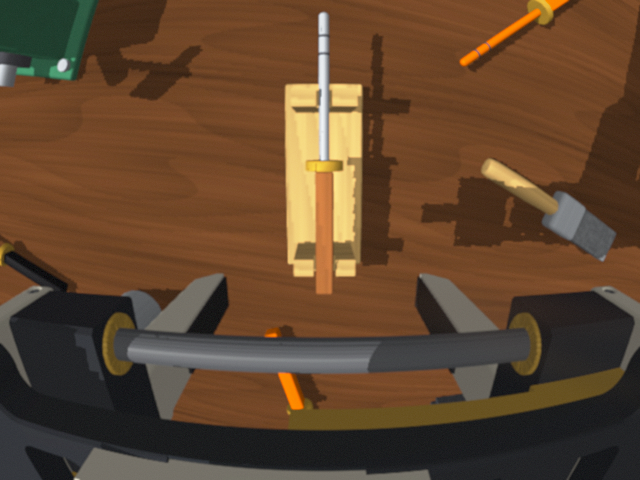

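The rod lies straight in the image, from the tip (323,14) over the collar (324,166) to the handle end (324,293), about 2 px right of the finger centre. The rear post's front edge is at about row 262.

Run:
```python
from m import *
w=pickle.load(open('w3.pkl','rb'));q=w['q']
for n,u,v,z in(('tip',323,14,.062),('col face',324,161,.062),('col',324,167,.062),('end',324,293,.062),('postR',324,262,.066)):
    o,d=wray(w,q,u,v);p=o+d*(z-o[2])/d[2];A=R.from_rotvec(q['tcp_rot']).as_matrix();print(n,p.round(4),'tool',(A.T@(p-q['tool_pos'])).round(4))
```

```text
tip [0.3856 0.139  0.062 ] tool [0.1761 0.0006 0.1355]
col face [0.5036 0.1569 0.062 ] tool [0.0567 0.0013 0.1347]
col [0.5082 0.1576 0.062 ] tool [0.052  0.0013 0.1346]
end [0.612  0.1729 0.062 ] tool [-0.0528  0.0015  0.1339]
postR [0.5834 0.1687 0.066 ] tool [-0.0239  0.0014  0.1301]
```

send_rows([
  [0, -0.004, 0.001, 0.04, 0],
  [0, 0, 0, 0.05, 0],
  [0, 0, 0, 0.04, 0],
  [0, 0, 0, 0.015, 0],
  [0.3, 0, 0, 0, 0],
], newtons=10)

```text
clock: 9.22
tool_pos: [0.5674, 0.1661, 0.0558]
tcp_rot: [-0.228, 3.132, 0.0]
force: [0.2, 0.5, 0.1]
gripper_width: 0.0868
grip_force: 0.0
```

send_rows([
  [0.95, 0, 0, 0, 0],
  [0.95, 0, 0, 0, 0],
  [0.95, 0, 0, 0, 0],
  [0.95, 0, 0, 0, 0],
  [0.95, 0, 0, 0, 0],
])

```text
clock: 9.85
tool_pos: [0.5666, 0.1659, 0.0547]
tcp_rot: [-0.228, 3.133, 0.0]
force: [-0.6, 0.0, -0.7]
gripper_width: 0.0376
grip_force: 0.0
```

send_rows([
  [0.95, 0, 0, 0, 0],
  [0.95, 0, 0, 0, 0],
  [0.95, 0, 0, 0, 0],
  [0.95, 0, 0, 0, 0],
  [0.95, 0, 0, 0, 0],
])

```text
clock: 10.48
tool_pos: [0.5666, 0.1659, 0.0546]
tcp_rot: [0.228, -3.133, 0.0]
force: [-0.1, 0.2, 0.2]
gripper_width: 0.0138
grip_force: 10.0
```

send_rows([
  [0.95, 0, 0, -0.02, 0],
  [0.95, 0, 0, -0.04, 0],
  [0.95, 0, 0, -0.05, 0],
  [0.95, 0, 0, -0.05, 0],
  [0.95, 0, 0, -0.04, 0],
])

```text
clock: 11.1
tool_pos: [0.5666, 0.1659, 0.2583]
tcp_rot: [-0.228, 3.131, 0.0]
force: [1.2, -0.5, -1.4]
gripper_width: 0.0142
grip_force: 10.0
```

```bash
python3 snap.py wrist:w4 side:d4
python3 - <<'E'
import cv2,numpy as np
a=cv2.imread('pics/w4.png');b=cv2.imread('pics/d4.png')[200:380,220:400]
cv2.imwrite('pics/c4.png',np.hstack([cv2.resize(a,(400,300)),cv2.resize(b,(300,300),interpolation=cv2.INTER_CUBIC)]))
E
```

```text
11.1 [0.5666 0.1659 0.2583] yaw x -171.68 tilt [-0.003  0.    -1.   ] F [ 1.2 -0.5 -1.4] w 0.0142 10.0 [ 0.21  0.4   1.51 -0.    1.23 -1.51]
```

View pics/c4.png

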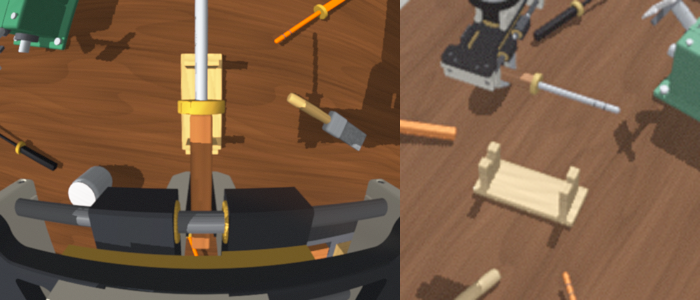

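The rod is held at 10 N, clear of the rest. It still looks roughly level, with the collar at wrist (402,212) in full-size pixels. I'll write an angle gauge from the brass collar, then relax the grip to see if the rod droops.

send_rows([
  [0.95, 0, 0, 0, 0],
  [0.95, 0, 0, 0, 0],
  [0.95, 0, 0, 0, 0],
], newtons=6)

```text
clock: 11.58
tool_pos: [0.5662, 0.1659, 0.2536]
tcp_rot: [0.228, -3.131, 0.0]
force: [-0.1, 0.4, -1.4]
gripper_width: 0.0138
grip_force: 6.0
```

```bash
cat > ang.py <<'E'
from m import *
from bench import robot
import sys
from scipy.optimize import brentq
# theta = tip-down angle. collar centre 4 mm from the stop face; pivot at grasp point
def gauge(w,RC):
    f=cv2.cvtColor(w['frame'],cv2.COLOR_RGB2HSV); m=cv2.inRange(f,(20,140,90),(32,255,255)); m[:,:250]=0; m[:,400:]=0; m[330:]=0
    n,l,st,c=cv2.connectedComponentsWithStats(m)
    i=1+st[1:,4].argmax(); x,y,ww,h=st[i][:4]
    u,v=c[i]
    A=np.eye(3); q={'tcp_rot':np.zeros(3),'tool_pos':np.zeros(3)}
    g=lambda t: wp(w,q,(RC*np.cos(t),0,-.008+RC*np.sin(t)))[1]-v
    ts=np.radians(np.arange(-30,95,1.)); gs=[g(t) for t in ts]
    sol=[np.degrees(brentq(g,a,b)).round(1) for a,b,p,r in zip(ts,ts[1:],gs,gs[1:]) if p*r<0]
    print('collar',c[i].round(1),st[i],'theta',sol)
if __name__=='__main__':
    q=robot.sense();print(q['clock'],q['tool_pos'].round(4),q['force'].round(1),round(q['gripper_width'],4),round(q['grip_force'],1))
    w=dict(robot.snapshot('wrist'))
    for k in('camera_matrix','mount'): w[k]=np.array(w[k])
    w['q']=q;pickle.dump(w,open('wl.pkl','wb'));gauge(w,.057)
E
python3 - <<'E'
from ang import *
gauge(pickle.load(open('w4.pkl','rb')),.057)
E
python3 ang.py
```

```text
collar [321.4 171.1] [ 285  160   75   24 1645] theta []
11.575 [0.5662 0.1659 0.2536] [-0.1  0.4 -1.4] 0.0138 6.0
collar [321.2 171.2] [ 284  159   76   25 1640] theta []
```

Run:
```python
from m import *
w=pickle.load(open('w4.pkl','rb'));q={'tcp_rot':np.zeros(3),'tool_pos':np.zeros(3)}
for t in range(-10,60,10):
    t_=np.radians(t);c,s=np.cos(t_),np.sin(t_)
    P=lambda a,h:np.round(wp(w,q,(a*c+h*s,0,-.008+a*s-h*c)),0)  # a along rod toward tip, h up
    print(t,'colmid',P(.057,0),'coltop',P(.057,.015),'tip',P(.181,0), 'end',P(-.047,.0))
f=cv2.cvtColor(w['frame'],cv2.COLOR_RGB2HSV)
print([ (r,w['frame'][r,322].tolist()) for r in range(0,60,8)])
```

```text
-10 colmid [323. 183.] coltop [323. 195.] tip [ 323. -134.] end [323. 383.]
0 colmid [323. 178.] coltop [323. 182.] tip [323. -95.] end [323. 393.]
10 colmid [323. 178.] coltop [323. 175.] tip [323. -58.] end [323. 403.]
20 colmid [323. 181.] coltop [323. 173.] tip [322. -21.] end [323. 410.]
30 colmid [323. 188.] coltop [323. 175.] tip [322.  14.] end [323. 415.]
40 colmid [323. 198.] coltop [323. 181.] tip [322.  49.] end [323. 418.]
50 colmid [323. 209.] coltop [323. 189.] tip [322.  84.] end [323. 417.]
[(0, [231, 235, 238]), (8, [232, 236, 238]), (16, [233, 236, 239]), (24, [232, 235, 238]), (32, [232, 235, 238]), (40, [233, 236, 239]), (48, [233, 235, 239]), (56, [233, 236, 239])]
```

send_rows([
  [0.95, 0, 0, 0, 0.1],
  [0.95, 0, 0, 0, 0.18],
  [0.95, 0, 0, 0, 0.18],
  [0.95, 0, 0, 0, 0.18],
  [0.95, 0, 0, 0, 0.18],
], newtons=20)

```text
clock: 12.25
tool_pos: [0.5665, 0.1659, 0.2541]
tcp_rot: [-1.048, -2.961, 0.001]
force: [0.0, -0.6, -1.3]
gripper_width: 0.0137
grip_force: 20.0
```

send_rows([
  [0.95, 0, 0, 0, 0.18],
  [0.95, 0, 0, 0, 0.18],
  [0.95, 0, 0, 0, 0.18],
  [0.95, 0, 0, 0, 0.18],
  [0.95, 0, 0, 0, 0.18],
])

```text
clock: 12.88
tool_pos: [0.5665, 0.1659, 0.2541]
tcp_rot: [-2.232, -2.21, 0.001]
force: [0.0, -0.1, -1.9]
gripper_width: 0.0139
grip_force: 20.0
```

send_rows([
  [0.95, 0, 0, 0, 0.111],
  [0.95, -0.026, -0.0184, 0, 0],
  [0.95, -0.036, -0.0256, 0, 0],
  [0.95, -0.036, -0.0256, 0, 0],
  [0.95, -0.036, -0.0256, 0, 0],
])

```text
clock: 13.5
tool_pos: [0.4555, 0.0429, 0.2543]
tcp_rot: [-2.345, -2.09, 0.001]
force: [0.8, -0.5, -0.8]
gripper_width: 0.0138
grip_force: 20.0
```

send_rows([
  [0.95, -0.036, -0.0256, 0, 0],
  [0.95, -0.036, -0.0256, 0, 0],
  [0.95, -0.036, -0.0256, 0, 0],
  [0.95, -0.036, -0.0256, 0, 0],
  [0.95, -0.0103, -0.0068, 0, 0],
])

```text
clock: 14.12
tool_pos: [0.3293, -0.098, 0.2546]
tcp_rot: [-2.348, -2.088, 0.0]
force: [0.2, 0.3, -0.9]
gripper_width: 0.0142
grip_force: 20.0
```

```bash
python3 snap.py wrist:w5 scene:s5
python3 - <<'E'
import cv2,numpy as np
a=cv2.imread('pics/w5.png');b=cv2.imread('pics/s5.png')[130:310,140:380]
cv2.imwrite('pics/c5.png',np.hstack([cv2.resize(a,(400,300)),cv2.resize(b,(400,300),interpolation=cv2.INTER_CUBIC)]))
E
```

```text
14.125 [ 0.3293 -0.098   0.2546] yaw x 83.29 tilt [-0. -0. -1.] F [ 0.2  0.3 -0.9] w 0.0142 20.0 [-0.42 -0.08  2.09 -0.    1.13 -0.31]
```

View pics/c5.png

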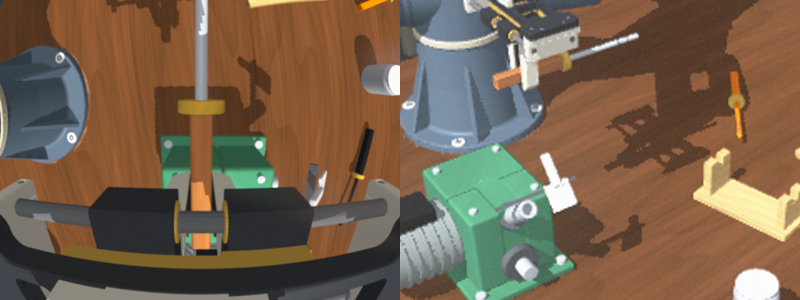

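The rod is at unit x≈-25, with its handle end over the housing's +y edge and its tip out to +y. It is still level.

send_rows([
  [0.95, -0.004, 0, 0.03, 0],
  [0.95, 0, 0, 0.04, 0],
  [0.95, 0, 0, 0.03, 0],
  [0.95, 0, 0, 0.005, 0],
  [0.95, 0, 0, 0, 0],
], newtons=8)

```text
clock: 14.85
tool_pos: [0.3307, -0.1008, 0.1501]
tcp_rot: [2.345, 2.091, 0.0]
force: [0.6, 0.2, -2.2]
gripper_width: 0.0142
grip_force: 8.0
```

send_rows([
  [0.95, 0, 0, 0.004, 0],
  [0.95, 0, 0, 0.004, 0],
  [0.95, 0, 0, 0.004, 0],
])

```text
clock: 15.22
tool_pos: [0.3302, -0.1011, 0.1376]
tcp_rot: [2.345, 2.09, 0.0]
force: [0.7, 0.4, -1.3]
gripper_width: 0.014
grip_force: 8.0
```

send_rows([
  [0.95, 0, 0, 0.004, 0],
  [0.95, 0, 0, 0.004, 0],
  [0.95, 0, 0, 0, 0],
])

```text
clock: 15.6
tool_pos: [0.3299, -0.101, 0.1294]
tcp_rot: [-2.345, -2.09, 0.0]
force: [0.1, 0.8, -1.0]
gripper_width: 0.0136
grip_force: 8.0
```

```bash
cat > tip.py <<'E'
from m import *
from bench import robot
q=robot.sense();print(q['clock'],q['tool_pos'].round(4),q['force'].round(1),round(q['gripper_width'],4),round(q['grip_force'],1))
w=dict(robot.snapshot('wrist'))
for k in('camera_matrix','mount'): w[k]=np.array(w[k])
w['q']=q;pickle.dump(w,open('wl.pkl','wb'));cv2.imwrite('pics/wl.png',w['frame'][:,:,::-1])
# steel tip: bright grey run going up column ~322 from the collar
f=cv2.cvtColor(w['frame'],cv2.COLOR_RGB2HSV); m=cv2.inRange(f,(0,0,60),(180,75,255))[:200,300:345]
n,l,st,c=cv2.connectedComponentsWithStats(m); i=1+st[1:,4].argmax(); top=st[i][1]; u=300+np.nonzero(l[top+3]==i)[0].mean()
z={'tcp_rot':np.zeros(3),'tool_pos':np.zeros(3)}
ts=np.arange(20,80,.2); r=[wp(w,z,(.181*np.cos(np.radians(t)),0,-.008+.181*np.sin(np.radians(t))))[1] for t in ts]
print('tip px',u,top,'theta',np.interp(top,r,ts) if top>2 else 'out of view',st[i])
E
python3 tip.py
```

```text
15.6 [ 0.3299 -0.101   0.1294] [ 0.1  0.8 -1. ] 0.0136 8.0
tip px 322.0 0 theta out of view [  12    0   20  155 2715]
```

send_rows([
  [0.95, 0, 0, 0.004, 0],
  [0.95, 0, 0, 0.004, 0],
  [0.95, 0, 0, 0.002, 0],
  [0.95, 0, 0, 0, 0],
])

```text
clock: 16.15
tool_pos: [0.33, -0.1009, 0.1195]
tcp_rot: [-2.345, -2.09, 0.0]
force: [0.4, 0.0, -1.6]
gripper_width: 0.014
grip_force: 8.0
```

```bash
python3 tip.py
```

```text
16.15 [ 0.33   -0.1009  0.1195] [ 0.4  0.  -1.6] 0.014 8.0
tip px 321.0 37 theta 36.96755000037556 [  13   37   17  130 1857]
```

send_rows([
  [0.95, 0, 0, 0.0015, 0],
  [0.95, 0, 0, 0, 0],
])

```text
clock: 16.45
tool_pos: [0.3301, -0.101, 0.1181]
tcp_rot: [2.345, 2.09, 0.0]
force: [-0.2, 0.2, -0.2]
gripper_width: 0.0139
grip_force: 8.0
```

```bash
python3 tip.py; python3 snap.py scene:s6 side:d6 | tail -0
python3 - <<'E'
import cv2,numpy as np
a=cv2.imread('pics/s6.png')[150:300,150:350];b=cv2.imread('pics/d6.png')[190:340,330:530]
cv2.imwrite('pics/c6.png',np.hstack([cv2.resize(x,(400,300),interpolation=cv2.INTER_CUBIC) for x in(a,b)]))
E
```

```text
16.45 [ 0.3301 -0.101   0.1181] [-0.2  0.2 -0.2] 0.0139 8.0
tip px 321.0 44 theta 38.95884739305029 [  14   44   16  125 1752]Exception ignored on flushing sys.stdout:
BrokenPipeError: [Errno 32] Broken pipe
```

View pics/c6.png

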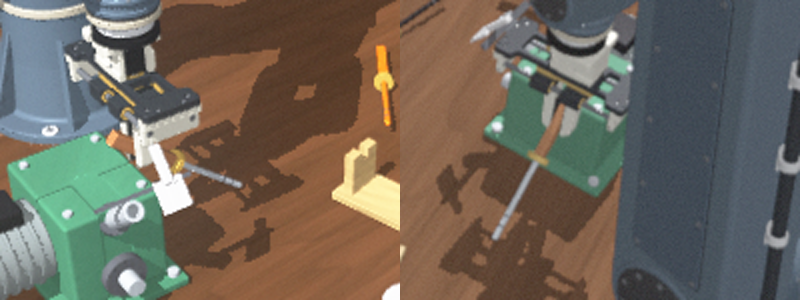

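The rod is tilted tip-down, off the housing's edge. The tip is at scene (270.5,243) and side (378.5,308), the collar at scene (240,231.5) and side (400,269).

Run:
```python
from m import *
t=T('tip',(270.5,243),(378.5,308));c=T('col',(240,231.5),(400,269))
v=c-t;print(np.linalg.norm(v),np.degrees(np.arcsin(v[2]/np.linalg.norm(v))))
g=np.array([.3301,-.101,.1261]);v=g-t;print(np.linalg.norm(v),np.degrees(np.arcsin(v[2]/np.linalg.norm(v))))
```

```text
tip [344.7  35.3   7.8] gap 6.8
col [334.7 -53.5  84.9] gap 10.6
0.11808928307053432 40.79565135597879
0.18112028212851572 40.799560167426016
```

send_rows([
  [0.95, 0, 0, -0.01, 0],
  [0.95, 0, 0, -0.04, 0],
  [0.95, 0, 0, -0.05, 0],
  [0.95, 0, 0, -0.05, 0],
  [0.95, 0, 0, -0.04, 0],
], newtons=20)

```text
clock: 17.23
tool_pos: [0.3297, -0.1009, 0.3108]
tcp_rot: [2.344, 2.089, 0.001]
force: [0.2, 0.5, -1.7]
gripper_width: 0.0139
grip_force: 20.0
```

```bash
python3 tip.py
```

```text
17.225 [ 0.3297 -0.1009  0.3108] [ 0.2  0.5 -1.7] 0.0139 20.0
tip px 322.0 44 theta 38.95907386217358 [  14   44   16  125 1736]
```

send_rows([
  [0.95, -0.0105, 0.0378, 0, 0],
  [0.95, -0.0105, 0.0378, 0, 0],
  [0.95, -0.0105, 0.0378, 0, 0],
  [0.95, -0.0105, 0.0378, 0, 0],
  [0.95, -0.0105, 0.0378, 0, 0],
])

```text
clock: 17.9
tool_pos: [0.5126, -0.1752, 0.3084]
tcp_rot: [-2.345, -2.09, 0.0]
force: [-0.5, -0.2, -1.3]
gripper_width: 0.0138
grip_force: 20.0
```

send_rows([
  [0.95, -0.0105, 0.0378, 0, 0],
  [0.95, -0.0105, 0.0378, 0, 0],
  [0.95, -0.0104, 0.038, 0, 0],
  [0.95, 0, 0, 0, -0.17],
  [0.95, 0, 0, 0, -0.17],
])

```text
clock: 18.52
tool_pos: [0.6209, -0.2191, 0.3078]
tcp_rot: [-1.95, -2.461, 0.001]
force: [-0.3, 0.8, -1.9]
gripper_width: 0.014
grip_force: 20.0
```

send_rows([
  [0.95, 0, 0, 0, -0.17],
  [0.95, 0, 0, 0, -0.17],
  [0.95, 0, 0, 0, -0.17],
  [0.95, 0, 0, 0, -0.17],
  [0.95, 0, 0, 0, -0.17],
])

```text
clock: 19.15
tool_pos: [0.6207, -0.219, 0.3083]
tcp_rot: [-0.762, -3.047, 0.0]
force: [-0.7, -0.4, -1.4]
gripper_width: 0.0138
grip_force: 20.0
```

send_rows([
  [0.95, 0, 0, 0, -0.17],
  [0.95, 0, 0, 0, -0.17],
  [0.95, 0, 0, 0.0215, -0.043],
  [0.95, 0, 0, 0, 0],
  [0.95, 0, 0, 0, 0],
])

```text
clock: 19.77
tool_pos: [0.6211, -0.2191, 0.2875]
tcp_rot: [0.179, 3.136, -0.0]
force: [1.3, -0.9, -0.7]
gripper_width: 0.0138
grip_force: 20.0
```

```bash
python3 tip.py; python3 snap.py scene:s7 side:d7 wrist:w7
python3 - <<'E'
import cv2,numpy as np
a=cv2.imread('pics/s7.png')[180:300,180:340];b=cv2.imread('pics/d7.png')[140:260,290:450];w=cv2.imread('pics/w7.png')[0:240,200:520]
a,b,w=[cv2.resize(x,(400,300),interpolation=cv2.INTER_CUBIC) for x in(a,b,w)]
cv2.imwrite('pics/c7.png',np.vstack([np.hstack([a,b]),np.hstack([w,w*0])]))
E
```

```text
19.775 [ 0.6211 -0.2191  0.2875] [ 1.3 -0.9 -0.7] 0.0138 20.0
tip px 321.5 0 theta out of view [   0    0   45  169 3598]
19.825 [ 0.6212 -0.2191  0.2876] yaw x 173.48 tilt [-0.001 -0.    -1.   ] F [-0.4  0.5 -0.6] w 0.0139 20.0 [-0.41  0.51  1.27 -0.    1.36 -1.87]
```

View pics/c7.png

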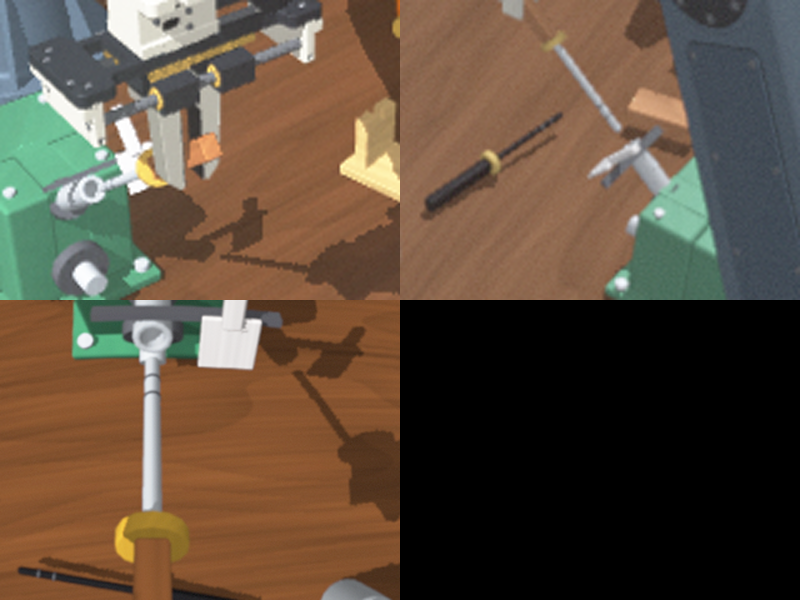

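The rod is in line with the tube. In the wrist view the tip is at (321.6,46) just before the mouth at (322.4,29). In the side view the tip is at (377,191), and in the scene view the mouth is at (216.4,255). That was picture 11, one over the limit of 10, so I'll view no more and work from numbers only.

Run:
```python
from m import *
w=pickle.load(open('w7.pkl','rb'));q=w['q']
A=R.from_rotvec(q['tcp_rot']).as_matrix();P=q['tool_pos']-A[:,2]*.008
m=np.array([.464,-.2015,.165]);print('mouth px',wp(w,q,m),[np.round(proj(s,m),1) for s in S])
for t in(38,39,40,41,42):
    a=np.radians(t);tip=P+.181*(A[:,0]*np.cos(a)+A[:,2]*np.sin(a));print(t,tip.round(4),'w',np.round(wp(w,q,tip),1),'side',np.round(proj(S[1],tip),1),'scene',np.round(proj(S[0],tip),1))
# side ray of tip with rod plane
o,d=ray(S[1],377.2,191.2);n=A[:,1];k=n@(P-o)/(n@d);x=o+k*d-P;print('tip side',np.linalg.norm(x),np.degrees(np.arctan2(-x[2],np.hypot(*x[:2]))))
ax=np.array([.761,-.088,.643]);r=P-m;print('P along',r@ax,'off',(r-(r@ax)*ax).round(4))
```

```text
mouth px (np.float64(322.07209499360283), np.float64(29.47063867321134)) [array([217., 255.]), array([381.9, 197.5])]
38 [ 0.4795 -0.203   0.184 ] w [322.5  42.2] side [377.7 190.2] scene [220.1 251.5]
39 [ 0.4815 -0.2032  0.1816] w [322.5  45.7] side [377.1 190.6] scene [220.7 252.9]
40 [ 0.4835 -0.2035  0.1791] w [322.5  49.2] side [376.4 190.9] scene [221.3 254.4]
41 [ 0.4855 -0.2037  0.1767] w [322.5  52.7] side [375.7 191.2] scene [221.9 255.8]
42 [ 0.4876 -0.2039  0.1744] w [322.5  56.2] side [375.  191.5] scene [222.5 257.2]
tip side 0.1827963261591102 39.4161928856551
P along 0.2051328264327523 off [ 0.0011  0.0004 -0.0013]
```

send_rows([
  [0.95, 0, 0, -0.001, 0],
  [0.95, 0.0115, 0.0003, 0.0096, 0],
  [0.95, 0.0115, 0, 0.0096, 0],
  [0.95, 0.0115, 0, 0.0096, 0],
  [0.95, 0, 0, 0, 0],
], newtons=10)

```text
clock: 20.6
tool_pos: [0.5863, -0.2148, 0.2587]
tcp_rot: [-0.178, -3.136, -0.0]
force: [-0.1, -0.7, -1.0]
gripper_width: 0.0142
grip_force: 10.0
```

send_rows([
  [0.95, 0.0115, 0, 0.0096, 0],
  [0.95, 0.0115, 0, 0.0096, 0],
  [0.95, 0, 0, 0, 0],
])

```text
clock: 20.98
tool_pos: [0.5639, -0.2123, 0.2398]
tcp_rot: [-0.177, -3.136, -0.0]
force: [0.5, 0.3, -0.9]
gripper_width: 0.0137
grip_force: 10.0
```

```bash
cat > al.py <<'E'
from m import *
from bench import robot
q=robot.sense();A=R.from_rotvec(q['tcp_rot']).as_matrix();P=q['tool_pos']-A[:,2]*.008
m=np.array([.464,-.2015,.165]);ax=np.array([.761,-.088,.643]);r=P-m;print(q['clock'],'s',r@ax-.061,'off',(r-(r@ax)*ax).round(4),'F',q['force'].round(1),'T',q['wrist_torque'].round(2),q['gripper_width'])
w=robot.snapshot('wrist');f=cv2.cvtColor(w['frame'],cv2.COLOR_RGB2HSV); k=cv2.inRange(f,(20,140,90),(32,255,255)); k[:,250:][:,150:]=0; k[:,:250]=0; k[330:]=0
n,l,st,c=cv2.connectedComponentsWithStats(k);i=1+st[1:,4].argmax();print('collar',c[i].round(1),st[i])
E
python3 al.py
python3 - <<'E'
import cv2,pickle
E
```

```text
20.975 s 0.06925370084007826 off [ 0.0008  0.0007 -0.0009] F [ 0.5  0.3 -0.9] T [ 0.06 -0.03 -0.03] 0.013741033037255282
collar [320.9 185.9] [ 292  170   59   39 1419]
```

send_rows([
  [0.95, 0.0115, 0, 0.0096, 0],
  [0.95, 0.0115, 0, 0.0096, 0],
  [0.95, 0.0115, 0, 0.0096, 0],
  [0.95, 0.0077, 0, 0.0064, 0],
  [0.95, 0, 0, 0, 0],
])

```text
clock: 21.65
tool_pos: [0.5221, -0.2076, 0.2046]
tcp_rot: [0.177, 3.137, 0.0]
force: [0.3, 0.8, -1.9]
gripper_width: 0.0139
grip_force: 10.0
```

send_rows([
  [0.95, 0.0031, 0, 0.0026, 0],
  [0.95, 0.0023, 0, 0.0019, 0],
  [0.95, 0.0015, 0, 0.0013, 0],
  [0.95, 0.0008, 0, 0.0006, 0],
  [0.95, 0, 0, 0, 0],
])

```text
clock: 22.28
tool_pos: [0.5145, -0.2067, 0.1982]
tcp_rot: [0.177, 3.136, -0.0]
force: [0.3, -0.3, -0.4]
gripper_width: 0.0136
grip_force: 10.0
```

```bash
python3 al.py
```

```text
22.275 s 0.0043575285054859025 off [ 0.0008  0.0005 -0.0008] F [ 0.3 -0.3 -0.4] T [ 0.07 -0.22  0.  ] 0.013575092472159617
collar [321.  186.1] [ 292  169   59   41 1424]
```

Nothing has touched yet, so I'll advance in 1.5 mm steps until there is contact.

send_rows([
  [0.95, 0.0012, 0, 0.001, 0],
  [0.95, 0.0012, 0, 0.001, 0],
  [0.95, 0, 0, 0, 0],
])

```text
clock: 22.7
tool_pos: [0.5141, -0.2069, 0.1977]
tcp_rot: [0.177, 3.13, -0.002]
force: [8.5, 0.6, 5.2]
gripper_width: 0.0142
grip_force: 10.0
```

send_rows([
  [0.95, 0.0012, 0, 0.001, 0],
  [0.95, 0.0008, 0, 0.0006, 0],
  [0.95, 0, 0, 0, 0],
])

```text
clock: 23.08
tool_pos: [0.5125, -0.2067, 0.1965]
tcp_rot: [0.177, 3.129, -0.003]
force: [9.5, 0.9, 8.4]
gripper_width: 0.014
grip_force: 10.0
```

```bash
python3 al.py
```

```text
23.075 s 0.0017198739094803905 off [ 0.0007  0.0003 -0.0008] F [9.5 0.9 8.4] T [ 0.36 -1.69 -0.14] 0.014040018059543018
collar [321.4 190.1] [ 292  174   60   39 1414]
```

Run:
```python
from m import *
from bench import robot
m=np.array([.464,-.2015,.165]);ax=np.array([.761,-.088,.643]);e=m+.004*ax
for n,s in zip(('scene','side'),S):
    f=np.array(robot.snapshot(n)['frame']);u,v=map(int,proj(s,e));r=14
    h=cv2.cvtColor(np.ascontiguousarray(f[v-r:v+r,u-r:u+r]),cv2.COLOR_RGB2HSV);k=cv2.inRange(h,(18,110,50),(34,255,255));y,x=np.nonzero(k)
    if len(x)<4: print(n,'none',len(x));continue
    c=(x.mean()+u-r+.0,y.mean()+v-r);o,d=ray(s,*c)
    t=np.linalg.lstsq(np.c_[d,-ax],m-o,rcond=None)[0];print(n,len(x),np.round(c,1),'expected',np.round(proj(s,e),1),'collar mid along axis',t[1].round(4),'miss',np.linalg.norm(o+t[0]*d-m-t[1]*ax).round(4))
w=robot.snapshot('wrist')
q=robot.sense();w=dict(w);w['mount']=np.array(w['mount']);w['camera_matrix']=np.array(w['camera_matrix'])
# collar rim top and sides as seated, in wrist pixels (mask box was x 292-352, y 174-213)
up=np.array([-.638,.074,.766]);lat=np.array([.115,.993,0])
for a in(0,.008): print([np.round(wp(w,q,m+a*ax+.015*v)).tolist() for v in(up,-up,lat,-lat)])
```

```text
scene 52 [213.8 256.7] expected [217.6 254.8] collar mid along axis -0.0218 miss 0.001
side 18 [381.4 195.6] expected [381.  196.4] collar mid along axis 0.0053 miss 0.0021
[[322.0, 169.0], [322.0, 201.0], [352.0, 186.0], [293.0, 186.0]]
[[322.0, 183.0], [322.0, 214.0], [353.0, 200.0], [292.0, 200.0]]
```

send_rows([
  [0.95, 0.0012, 0, 0.001, 0],
  [0.95, 0.0012, 0, 0.001, 0],
  [0.95, 0.0008, 0, 0.0006, 0],
  [0.95, 0, 0, 0, 0],
], newtons=12)

```text
clock: 23.78
tool_pos: [0.5098, -0.2065, 0.1944]
tcp_rot: [0.177, 3.128, -0.003]
force: [10.7, 2.0, 10.9]
gripper_width: 0.0138
grip_force: 12.0
```

```bash
python3 al.py
```

```text
23.775 s -0.0017448125144102697 off [ 0.0006  0.0003 -0.0007] F [10.7  2.  10.9] T [ 0.48 -1.88 -0.07] 0.013821107963677234
collar [321.5 196.7] [ 292  181   60   38 1434]
```

The rod is seated: it meets a hard stop along the axis at about 15 N and the handle slips in the pads. Now I'll draw it out along the axis.

send_rows([
  [0.95, 0, 0, 0, 0],
  [0.95, -0.0038, 0, -0.0032, 0],
  [0.95, -0.0115, 0, -0.0096, 0],
  [0.95, -0.0115, 0, -0.0096, 0],
  [0.95, -0.0115, 0, -0.0096, 0],
], newtons=25)

```text
clock: 24.45
tool_pos: [0.5447, -0.2101, 0.2236]
tcp_rot: [-0.177, -3.135, -0.001]
force: [-0.1, 0.5, -1.9]
gripper_width: 0.0137
grip_force: 25.0
```

```bash
python3 al.py
```

```text
24.45 s 0.04397714235575015 off [ 0.0008  0.0007 -0.0009] F [-0.1  0.5 -1.9] T [ 0.04 -0.24  0.01] 0.013712552790017159
collar [320.9 196.4] [ 292  181   59   38 1438]
```

send_rows([
  [0.95, -0.0153, 0, -0.0129, 0],
  [0.95, -0.0153, 0, -0.0129, 0],
  [0.95, -0.0153, 0, -0.0129, 0],
  [0.95, -0.0153, 0, -0.0129, 0],
  [0.95, -0.0153, 0, -0.0129, 0],
])

```text
clock: 25.12
tool_pos: [0.6207, -0.2187, 0.2879]
tcp_rot: [-0.177, -3.135, -0.001]
force: [0.0, -0.5, -1.6]
gripper_width: 0.0139
grip_force: 25.0
```

send_rows([
  [0.95, -0.0153, 0, -0.0129, 0],
  [0.95, -0.0077, 0, -0.0064, 0],
  [0.95, 0, 0, 0, 0],
])

```text
clock: 25.5
tool_pos: [0.6436, -0.2213, 0.3071]
tcp_rot: [-0.177, -3.136, -0.0]
force: [0.5, 1.1, -1.9]
gripper_width: 0.014
grip_force: 25.0
```

```bash
python3 al.py; sed -i 's/\.181/.177/g' tip.py; python3 tip.py
```

```text
25.5 s 0.17393025197468912 off [ 0.0008  0.0008 -0.0009] F [ 0.5  1.1 -1.9] T [ 0.07 -0.07  0.  ] 0.013993755132742525
collar [321.  196.6] [ 291  180   61   39 1454]
25.55 [ 0.6432 -0.2213  0.3068] [-0.4  0.3 -1.6] 0.014 25.0
tip px 321.5 44 theta 37.55105829906283 [  13   44   17  136 1984]
```

The rod is fully withdrawn, held about 38° tip-down. To level it I'll turn the tip away from the robot and rest it on the solid part of the rest's front post, then lower the hand so the rod pivots level.

send_rows([
  [0.95, 0, 0, 0, 0.123],
  [0.95, 0, 0, 0, 0.18],
  [0.95, 0, 0, 0, 0.18],
  [0.95, 0, 0, 0, 0.18],
  [0.95, 0, 0, 0, 0.18],
])

```text
clock: 26.22
tool_pos: [0.643, -0.2213, 0.3071]
tcp_rot: [-1.453, -2.784, 0.0]
force: [0.3, -0.5, -1.0]
gripper_width: 0.0139
grip_force: 25.0
```

send_rows([
  [0.95, 0, 0, 0, 0.18],
  [0.95, 0, 0, 0, 0.18],
  [0.95, 0, 0, 0, 0.18],
  [0.95, 0, 0, 0, 0.18],
  [0.95, 0, 0, 0, 0.18],
])

```text
clock: 26.85
tool_pos: [0.6431, -0.2213, 0.3071]
tcp_rot: [-2.519, -1.875, 0.001]
force: [0.1, -0.2, -1.4]
gripper_width: 0.0138
grip_force: 25.0
```

send_rows([
  [0.95, 0, 0, 0, 0.18],
  [0.95, 0, 0, 0, 0.18],
  [0.95, 0, 0, 0, 0.18],
  [0.95, 0, 0, 0, 0.18],
  [0.95, 0, 0, 0, 0.18],
])

```text
clock: 27.48
tool_pos: [0.643, -0.2213, 0.3071]
tcp_rot: [-3.085, -0.593, 0.002]
force: [-0.2, 0.6, -2.1]
gripper_width: 0.0138
grip_force: 25.0
```

send_rows([
  [0.95, 0, 0, 0, 0.18],
  [0.95, 0, 0, 0, 0.06],
  [0.95, -0.0125, -0.0177, 0, 0],
  [0.95, -0.0245, -0.0343, 0, 0],
  [0.95, -0.0245, -0.0343, 0, 0],
])

```text
clock: 28.1
tool_pos: [0.5687, -0.144, 0.3069]
tcp_rot: [-3.133, -0.228, 0.002]
force: [1.7, 0.3, -1.3]
gripper_width: 0.014
grip_force: 25.0
```

send_rows([
  [0.95, -0.0245, -0.0343, 0, 0],
  [0.95, -0.0245, -0.0343, 0, 0],
  [0.95, -0.0245, -0.0343, 0, 0],
  [0.95, -0.0245, -0.0343, 0, 0],
  [0.95, -0.0245, -0.0343, 0, 0],
])

```text
clock: 28.72
tool_pos: [0.4224, 0.0078, 0.3072]
tcp_rot: [-3.133, -0.228, 0.001]
force: [-0.1, -0.2, -1.2]
gripper_width: 0.0142
grip_force: 25.0
```

send_rows([
  [0.95, -0.0245, -0.0343, 0, 0],
  [0.95, -0.0245, -0.0343, 0, 0],
  [0.95, -0.0245, -0.0343, 0, 0],
  [0.95, -0.012, -0.017, 0, 0],
  [0.95, 0, 0, 0, 0],
])

```text
clock: 29.35
tool_pos: [0.3211, 0.1136, 0.3075]
tcp_rot: [3.133, 0.232, 0.0]
force: [0.9, -1.3, -0.1]
gripper_width: 0.0139
grip_force: 25.0
```

```bash
python3 snap.py; python3 tip.py
python3 - <<'E'
from m import *
w=pickle.load(open('wl.pkl','rb'));q=w['q'];A=R.from_rotvec(q['tcp_rot']).as_matrix();P=q['tool_pos']-A[:,2]*.008
# predicted tip and post in pixels, and mask of the pale rest wood
u=np.array([.9895,.1444,0]);l=np.array([-.1444,.9895,0]);pc=np.array([.4567,.1502,.07])
for a in(-.007,.007): print([np.round(wp(w,q,pc+a*u+b*l)).tolist() for b in(-.025,0,.025)])
h=cv2.cvtColor(w['frame'],cv2.COLOR_RGB2HSV)
k=cv2.inRange(h,(15,50,150),(30,150,255))
for r in range(0,130,8): 
    x=np.nonzero(k[r])[0]; x=x[(x>150)&(x<500)]; print(r,(x.min(),x.max(),len(x)) if len(x) else None,end=' ')
print('P-post in rest axes',(P-pc)@u,(P-pc)@l)
E
```

```text
29.35 [0.3211 0.1136 0.3075] yaw x 8.46 tilt [ 0.  0. -1.] F [ 0.9 -1.3 -0.1] w 0.0139 25.0 [ 0.2  -0.14  2.01 -0.    1.27  1.63]
29.35 [0.3211 0.1136 0.3075] [ 0.9 -1.3 -0.1] 0.0139 25.0
tip px 322.5 44 theta 37.944605609369745 [  14   44   17  136 1932]
[[329.0, 84.0], [305.0, 84.0], [281.0, 84.0]]
[[329.0, 71.0], [305.0, 71.0], [281.0, 71.0]]
0 (np.int64(280), np.int64(337), 58) 8 (np.int64(279), np.int64(337), 59) 16 (np.int64(279), np.int64(337), 59) 24 (np.int64(279), np.int64(337), 59) 32 (np.int64(279), np.int64(337), 59) 40 (np.int64(151), np.int64(337), 71) 48 (np.int64(151), np.int64(337), 82) 56 (np.int64(163), np.int64(337), 71) 64 (np.int64(279), np.int64(337), 48) 72 (np.int64(279), np.int64(337), 48) 80 (np.int64(279), np.int64(337), 46) 88 (np.int64(280), np.int64(337), 15) 96 (np.int64(279), np.int64(337), 46) 104 (np.int64(279), np.int64(335), 43) 112 None 120 None 128 None P-post in rest axes -0.1394323885159884 -0.01668345968337368
```

send_rows([
  [0.95, 0, 0, 0.03, 0],
  [0.95, 0, 0, 0.05, 0],
  [0.95, 0, 0, 0.035, 0],
  [0.95, 0, 0, 0.01, 0],
  [0.95, 0, 0, 0, 0],
], newtons=9)

```text
clock: 30.02
tool_pos: [0.3226, 0.1129, 0.1829]
tcp_rot: [3.133, 0.228, -0.001]
force: [-0.3, 0.2, -0.7]
gripper_width: 0.0137
grip_force: 9.0
```

send_rows([
  [0.95, 0, 0, 0.01, 0],
  [0.95, 0, 0, 0.01, 0],
  [0.95, 0, 0, 0.01, 0],
  [0.95, 0, 0, 0, 0],
])

```text
clock: 30.52
tool_pos: [0.3219, 0.1132, 0.152]
tcp_rot: [3.133, 0.229, -0.002]
force: [0.2, 0.4, -2.0]
gripper_width: 0.0139
grip_force: 9.0
```

```bash
python3 tip.py
```

```text
30.525 [0.3219 0.1132 0.152 ] [ 0.2  0.4 -2. ] 0.0139 9.0
tip px 322.0 16 theta 29.868252047982075 [  13   16   18  160 2451]
```

send_rows([
  [0.95, 0, 0, 0.01, 0],
  [0.95, 0, 0, 0.012, 0],
  [0.95, 0, 0, 0.012, 0],
  [0.95, 0, 0, 0.012, 0],
  [0.95, 0, 0, 0.012, 0],
])

```text
clock: 31.2
tool_pos: [0.3219, 0.1132, 0.0937]
tcp_rot: [3.133, 0.229, -0.001]
force: [-0.6, 0.2, -1.0]
gripper_width: 0.0138
grip_force: 9.0
```

send_rows([
  [0.95, 0, 0, 0.012, 0],
  [0.95, 0, 0, 0.008, 0],
  [0.95, 0, 0, 0.005, 0],
  [0.95, 0, 0, 0, 0],
])

```text
clock: 31.7
tool_pos: [0.322, 0.1132, 0.0694]
tcp_rot: [3.133, 0.229, -0.001]
force: [0.1, -0.0, -1.6]
gripper_width: 0.014
grip_force: 9.0
```

send_rows([
  [0.95, 0, 0, 0, 0],
  [0.95, 0, 0, 0, 0],
  [0.95, 0, 0, -0.02, 0],
  [0.95, 0, 0, -0.05, 0],
  [0.95, 0, 0, -0.05, 0],
], newtons=30)

```text
clock: 32.33
tool_pos: [0.3218, 0.1131, 0.1912]
tcp_rot: [3.133, 0.229, -0.001]
force: [1.0, 1.0, -1.5]
gripper_width: 0.0139
grip_force: 30.0
```

send_rows([
  [0.95, 0, 0, -0.05, 0],
  [0.95, 0, 0, -0.04, 0],
  [0.95, 0, 0, -0.02, 0],
  [0.95, 0, 0, 0, 0],
  [0.95, 0, 0, 0, 0],
])

```text
clock: 32.95
tool_pos: [0.3217, 0.1131, 0.2987]
tcp_rot: [3.133, 0.229, -0.002]
force: [0.3, 0.0, -1.8]
gripper_width: 0.0138
grip_force: 30.0
```

```bash
python3 snap.py scene:s9 side:d9 wrist:w9
python3 - <<'E'
from m import *
w=pickle.load(open('w9.pkl','rb'));q=w['q'];A=R.from_rotvec(q['tcp_rot']).as_matrix();P=q['tool_pos']-A[:,2]*.008
for n,s in zip(('s9','d9'),S):
    f=pickle.load(open(n+'.pkl','rb'))['frame']
    for t in(-10,0,10,20):
        a=np.radians(t);D=A[:,0]*np.cos(a)+A[:,2]*np.sin(a)
        # bright steel along the shaft between collar and tip: fraction of pale low-saturation samples
        px=[np.round(proj(s,P+r*D)).astype(int) for r in np.linspace(.065,.172,40)]
        h=[cv2.cvtColor(np.uint8([[f[v,u]]]),cv2.COLOR_RGB2HSV)[0,0] for u,v in px]
        print(n,t,'px tip',np.round(proj(s,P+.177*D)),'steel',np.mean([(c[1]<70)&(c[2]>90) for c in h]))
    # scan for shaft: best angle
    best=[]
    for t in np.arange(-20,40,1.):
        a=np.radians(t);D=A[:,0]*np.cos(a)+A[:,2]*np.sin(a)
        h=[]
        for r in np.linspace(.065,.172,60):
            u,v=np.round(proj(s,P+r*D)).astype(int);h.append(cv2.cvtColor(np.uint8([[f[v,u]]]),cv2.COLOR_RGB2HSV)[0,0])
        best.append(np.mean([(c[1]<70)&(c[2]>90) for c in h]))
    b=np.array(best);i=np.nonzero(b>.8)[0];print(n,'steel angles',np.arange(-20,40)[i],b.max())
E
```

```text
32.95 [0.3217 0.1131 0.2987] yaw x 8.36 tilt [-0.001  0.    -1.   ] F [ 0.3  0.  -1.8] w 0.0138 30.0 [ 0.2  -0.13  2.02  0.    1.25  1.63]
s9 -10 px tip [344. 136.] steel 0.0
s9 0 px tip [344. 148.] steel 1.0
s9 10 px tip [342. 160.] steel 0.0
s9 20 px tip [339. 170.] steel 0.0
s9 steel angles [-1  0  1  2  3] 1.0
d9 -10 px tip [311. 227.] steel 0.0
d9 0 px tip [310. 236.] steel 1.0
d9 10 px tip [311. 245.] steel 0.025
d9 20 px tip [314. 255.] steel 0.0
d9 steel angles [-1  0  1  2  3  4] 1.0
```

Both cameras put the rod about 1° from level, 0.31 m up and gripped at 30 N.

send_rows([
  [0.95, 0, 0, 0, 0],
  [0.95, 0, 0, 0, 0],
  [0.95, 0, 0, 0, 0],
  [0.95, 0, 0, 0, 0],
])

```text
clock: 33.6
tool_pos: [0.3222, 0.1132, 0.2996]
tcp_rot: [-3.133, -0.229, 0.0]
force: [0.5, -0.3, -1.5]
gripper_width: 0.0136
grip_force: 30.0
```

```bash
python3 -c "
from bench import robot
print(robot.hand_in())"
```

```text
the job is handed in; nothing more can be done
None
```

The job is handed in at 33.6 s, with no verdict returned: the cover was slid open, the rod was seated on the mouth at about 15 N and drawn out, and it is now held about 1° from level roughly 31 cm up; I viewed 11 pictures, one over the limit of 10.

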